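Lock a quarter-turn stud into an access box

TASK

Take the orange-handled quarter-turn stud out of its blue stand and put its crossbar down through the slot in the top of the aluminium access box. Press it down against the spring inside and turn it a quarter turn clockwise (seen from above), then ease it up so that the crossbar catches across the slot, and let go, leaving it upright and locked. How deep the catch lies differs from box to box, so press by feel: about 15 N clears it, never push the stud against the box with more than 25 N; leave the bottle, the angle clip and the deburring tool where they are.

Things in the scene. Friction and masses are not known exactly. Their poses are not given: they have to be found in the camera images.
- stud_grip (a point): Loose upright quarter-turn stud, 80 mm tall, 105-200 g. Point on its axis in the orange flat handle: 36 mm long (x), 14 mm thick (y), 36 mm tall, from 20 mm below to 16 mm above this point. Grip it across the 14 mm. Under it a round flange, 40 mm diameter, 5 mm thick, top 20 mm below this point; fingertips may bear on it. z up; a half turn about z makes no difference.
- stud_foot (a point): Centre of the stud's underside, 64 mm below stud_grip. Here is the steel crossbar: 42 mm long (stud's x), 12 mm wide (y), 8 mm tall; above it the round shank, 12 mm diameter, 31 mm long, up to the flange.
- access_box: Fixed closed box, grey walls, aluminium top skin, 136x126x60 mm. Origin: centre of its underside. Hidden in it is a receptacle with the same slot and an 8 mm lip; the lip's underside is 13 to 25 mm below the top face, differs from start to start and can only be felt. Notches in that underside, 4 mm deep, 17 mm wide, lie across the slot; the spring lifts the crossbar into them.
- slot (a point): Centre of the slot, on the box's top face (60 mm above the bench, skin 5 mm). Slot 46 mm long (x), 17 mm wide (y), white marks at its ends. A spring plunger meets the foot 15 to 27 mm below this point with 4 N, then 1.5 N per mm (a little damped): at 6 mm travel (13 N) the crossbar is clear of the lip and can turn, from 7.5 mm (15 N) on a bump pad adds 6 N per mm.
- lock_mark (a point): Green mark on the box's top face, 34 mm from the slot's centre along the slot's -y; another on the +y side. The locked crossbar points at both. Inner stops let the stud turn only clockwise seen from above and end the turn near 97 degrees; it catches at 90 degrees, within about 6. Locked, it cannot be pulled out, and stud_grip stands 35 to 47 mm above the top face.
- stand_top (a point): Centre of the top face of the fixed blue stand, 76x56 mm, 51 mm above the bench; the stud hangs by its flange in the stand's slot (48x18 mm, along x of this point, 45 mm deep). Lift the stud at least 50 mm to clear it.
- oil_bottle: White squeeze bottle with red spout, 52 mm diameter, 140 mm tall, loose; bystander. Origin at the centre of its underside.
- angle_0: Drilled aluminium angle clip, 75x25x20 mm, loose; bystander. Origin at the centre of its underside.
- deburrer: Blue-handled deburring tool, 131 mm long, 15 mm thick, loose, lying; bystander. Origin at the centre of its underside.
Not all that is in view belongs to the job. Of the things like the part that bears stud_grip, leave any that is green or turquoise; of the rest the larger one is meant.

How it is judged:
By the outcome, as a careful person would: the job done as asked, in the order asked, and still so for the second after the job is handed in, with the robot touching nothing.
It also fails if it takes over 72 s, if anything falls off the work surface, if the arm or the gripper's body presses on something with over 40 N, if the wrist force passes 120 N, or if a joint passes its speed limit or range.

ROBOT

A 7-joint arm with a two-finger parallel gripper is mounted at the origin on the work surface; the furniture and walls round the work are solid. World frame = base frame: x ahead of the robot, y to its left, z up, the work surface at z = 0. Lengths are in m, angles in rad, forces in N, time in s.
With the tool pointing down it reaches from about 0.425 to 0.925 m from the base axis. Payload 6.8 kg.
Tool frame: the origin (TCP) lies at the very end of the fingers, on their centre line; the grasp point (between the pads) lies 19 mm behind it (grasp_offset is the distance from the TCP to the grasp point, in m); z points along the fingers, y is the direction in which the jaws open and shut (so a half turn about z gives the same grasp; the last joint's range is limited). The gripper opens to 85 mm and grips with 20 to 120 N. Pads are 22 mm wide; open, the fingers measure 114 mm over their backs; the gripper's body (76 mm by 85 mm) begins 54 mm behind the grasp point. The pads swing forward as they close: fully open they stand 13 mm farther back than shut.
Start: joints at [-1.357, 0.477, 0.022, 1.555, -0.011, 1.109, -0.083], TCP at [0.213, 0.64, 0.231] pointing down, gripper open.
Joint ranges: [-2.96, 2.96], [-0.34, 2.1], [-1.41, 1.46], [0.24, 2.44], [-1.37, 4.51], [0.17, 1.92], [-2.96, 2.96]. Speed limits (rad/s): [2.39, 2.39, 3.14, 3.14, 3.14, 3.14, 3.14].

INTERFACE

Orientations are given as a unit quaternion [x, y, z, w].
In Python, from cell import get_state, capture, sign_off, grasp_offset gives the robot as it stands. The module is installed in compiled form; this text tells all that it offers.
- The arm moves only by the tool arm_command, never from a script. Its argument "deltas" is a list of rows, each a list of 5 numbers: the shift along the world's x, y, z in mm, then the turn about the world's z in degrees, then the gripper command: -1 is fully open, 1 is shut, values between are in proportion. In form: [[x, y, z, twist, fingers], ...]. A call has 1 to 8 rows; each row is the pose to reach, as a shift and turn from the pose commanded when the call began; what a row does not reach only later rows make up. A row lasts 1/12 s, in which the tool goes at most 41.7 mm and 7.16 degrees, less where a joint would pass 70% of its speed; a pose out of reach is approached as far as the arm can. A call with a gripper value outside its range is refused whole. The fingers move at their own pace and stop on an object; "grip_force" is the grip in N (left out, the last holds). Time passes only in rows, so rows that repeat a pose let the fingers close. It gives the time, the measured TCP pose, the force and the opening at its end, in the units of the state.
- get_state(): the state, without advancing time (a new reading comes with each control period).
- capture(name): name is "scene" or "top"; returns a dict with "frame" (400x640x3 uint8, red, green, blue), "fx", "fy", "cx", "cy" (pixels), "extrinsics" (4x4, takes a point from camera to world coordinates). Camera axes: x right, y down, z forward; pixel columns grow to the right and rows downward; lengths in m; the calibration is good to about 2 mm. A picture is of the moment at which its call begins. There is no depth.
- sign_off(): hands the job in, once; it reports no verdict.
The state is a dict: "clock": time; "joint_pos": joint angles; "joint_vel": joint speeds; "effort": joint torques, N m; "eef_pos": TCP position; "eef_rot": TCP orientation; "force": force on the tool from outside, world axes, zero at the start; "moment": the same for the moment, N m; "finger_gap": opening from 0.0 (shut) to 1.0 (fully open).
Only numpy, scipy, OpenCV 4.12 (cv2) and the standard library are available. Lean on these libraries where they do the work, as an engineer would, in place of code of your own. Each camera call takes 0.05 s, during which the arm holds its last target.

## Working session

There is one attempt and no reset: what is moved stays moved. The work goes in short steps, Python scripts to look and compute and a tool call to move; the robot and the scene stay as the last step left them, time stands still between calls to the robot, and variables do not carry over. Pictures are saved under pics/ and viewed, and the job is handed in when it is done.

Besides the shell and the picture viewer there is one more tool, called in YAML: its name, and indented under it one key for each argument. arm_command: Moves the arm, as the interface text tells. Its arguments: {"type":"object","properties":{"deltas":{"type":"array","items":{"type":"array","items":{"type":"number"}}},"grip_force":{"type":"number"}},"required":["deltas"]}

```bash
mkdir -p pics; python3 - <<'E'
from cell import *
import cv2,numpy as np
s=get_state();print({k:np.round(v,3) for k,v in s.items()},grasp_offset)
for n in("scene","top"):
    c=capture(n);cv2.imwrite(f"pics/{n}0.png",c["frame"][:,:,::-1]);print(n,c["fx"],c["fy"],c["cx"],c["cy"]);print(np.round(c["extrinsics"],4))
E
```

```text
{'clock': np.float64(0.0), 'joint_pos': array([-1.357,  0.478,  0.022,  1.556, -0.012,  1.109, -0.083]), 'joint_vel': array([-0.   , -0.001, -0.001, -0.   , -0.   ,  0.   , -0.001]), 'effort': array([-0.0000e+00, -5.9645e+01,  1.6070e+00, -2.8120e+01,  1.2000e-02,
        9.0000e-03, -0.0000e+00]), 'eef_pos': array([0.213, 0.64 , 0.23 ]), 'eef_rot': array([ 0.16 ,  0.987, -0.001, -0.   ]), 'force': array([-0.444,  0.617,  0.705]), 'moment': array([-0.019,  0.04 , -0.007]), 'finger_gap': np.float64(1.0)} 0.0187
scene 478.18897655354414 478.18897655354414 324.0502572807351 203.82741264089293
[[ 0.5869 -0.518   0.6223  0.0627]
 [-0.8094 -0.3543  0.4684 -0.5075]
 [-0.0221 -0.7786 -0.6272  0.6001]
 [ 0.      0.      0.      1.    ]]
top 494.75284006781357 494.75284006781357 321.48935915906156 206.3731400312557
[[-0.0127 -0.997   0.0763  0.5455]
 [-0.9998  0.0117 -0.0137 -0.0828]
 [ 0.0128 -0.0764 -0.997   0.9902]
 [ 0.      0.      0.      1.    ]]
```

View pics/scene0.png

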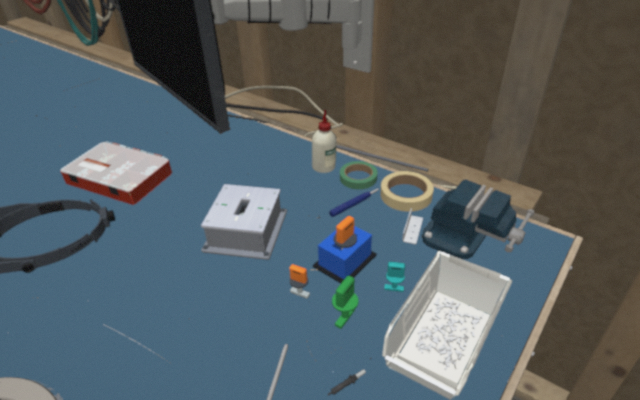

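View pics/top0.png

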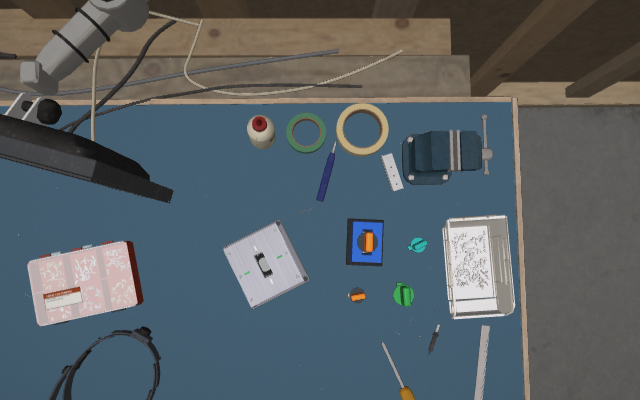

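```bash
python3 - <<'E'
import cv2,numpy as np
t=cv2.imread("pics/top0.png");s=cv2.imread("pics/scene0.png")
a=cv2.resize(t[205:325,215:440],None,fx=3.5,fy=3.5,interpolation=cv2.INTER_CUBIC)
cv2.imwrite("pics/c1.png",a)
b=cv2.resize(s[170:340,190:420],None,fx=3.4,fy=3.4,interpolation=cv2.INTER_CUBIC)
cv2.imwrite("pics/c2.png",b)
E
```

```text
(no output)
```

View pics/c1.png

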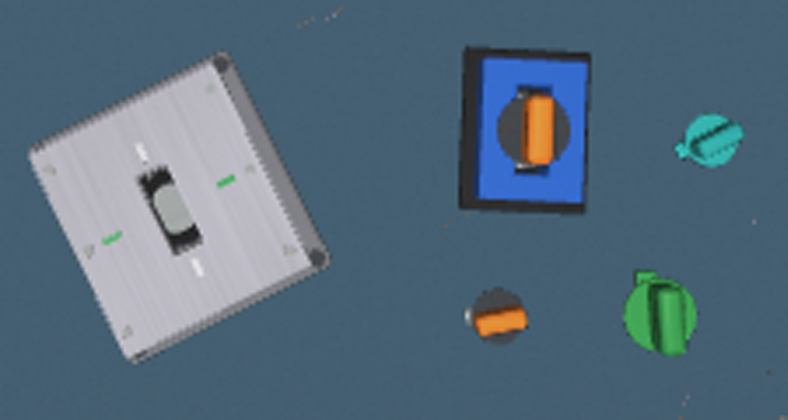

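View pics/c2.png

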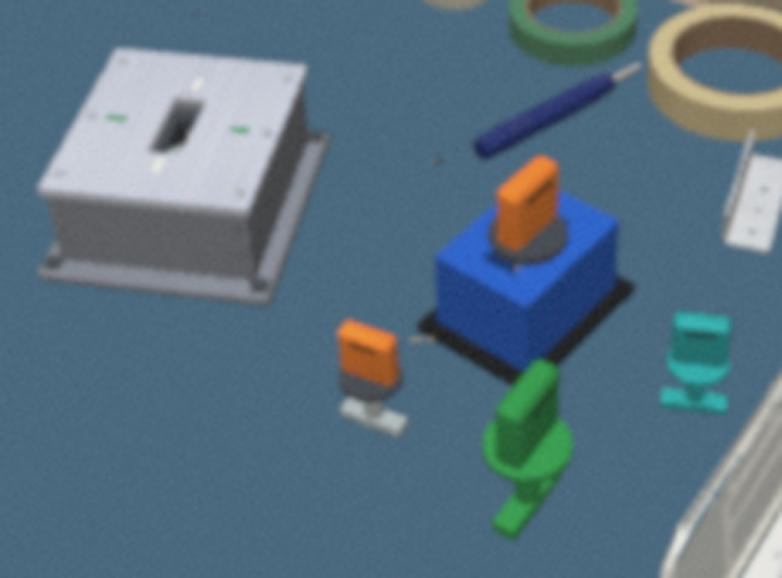

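The candidates in the top view are the orange stud in the blue stand (369,242), the small loose orange one (357,296), the green one (403,294) and the turquoise one (418,245). I choose the larger orange one in the stand, and the close crop confirms it. Next I measure it and the slot.

```bash
cat > h.py <<'E'
import cv2,numpy as np
from cell import *
def ray(c,uv,z):
    uv=np.atleast_2d(uv);E=c["extrinsics"]
    d=np.c_[(uv[:,0]-c["cx"])/c["fx"],(uv[:,1]-c["cy"])/c["fy"],np.ones(len(uv))]@E[:3,:3].T
    o=E[:3,3];return o+d*((z-o[2])/d[:,2])[:,None]
def proj(c,P):
    E=c["extrinsics"];p=(np.atleast_2d(P)-E[:3,3])@E[:3,:3]
    return np.c_[c["fx"]*p[:,0]/p[:,2]+c["cx"],c["fy"]*p[:,1]/p[:,2]+c["cy"]]
def mask(c,lo,hi,roi):
    h=cv2.cvtColor(c["frame"],cv2.COLOR_RGB2HSV);m=cv2.inRange(h,np.array(lo),np.array(hi))
    x0,y0,x1,y1=roi;k=np.zeros_like(m);k[y0:y1,x0:x1]=m[y0:y1,x0:x1];return k
def comps(m,amin=5):
    n,_,st,ce=cv2.connectedComponentsWithStats(m);return [(int(st[i,4]),ce[i]) for i in range(1,n) if st[i,4]>=amin]
E
python3 - <<'E'
from h import *
c=capture("top");s=capture("scene")
m=mask(c,(5,120,80),(20,255,255),(340,220,400,265))
cn=max(cv2.findContours(m,0,2)[0],key=cv2.contourArea)
r=cv2.minAreaRect(cn);print("orange top",r);bx=ray(c,cv2.boxPoints(r),.092);print(bx.round(4),bx.mean(0).round(4), np.linalg.norm(np.diff(bx,axis=0),axis=1))
h=cv2.cvtColor(c["frame"],cv2.COLOR_RGB2HSV);print(h[230:256:3,360:382:2,2])
m=mask(c,(105,180,120),(120,255,255),(330,210,400,275));cn=max(cv2.findContours(m,0,2)[0],key=cv2.contourArea);r=cv2.minAreaRect(cn);bx=ray(c,cv2.boxPoints(r),.051);print("blue",r,bx.round(4),bx.mean(0).round(4))
for n,cc,roi in(("top",c,(220,215,312,310)),("scene",s,(200,180,290,225))):
  for nm,lo,hi in(("green",(45,70,60),(85,255,255)),("white",(0,0,228),(180,40,255))):
    for a,p in comps(mask(cc,lo,hi,roi),3): print(n,nm,a,p.round(2),ray(cc,p,.06).round(4))
m=mask(s,(5,120,80),(20,255,255),(325,210,365,250));print(comps(m)); cn=max(cv2.findContours(m,0,2)[0],key=cv2.contourArea);print(cv2.boundingRect(cn))
E
```

```text
orange top ((368.5, 241.5), (19.0, 9.0), 90.0)
[[ 0.5666 -0.1718  0.092 ]
 [ 0.5664 -0.1881  0.092 ]
 [ 0.532  -0.1874  0.092 ]
 [ 0.5322 -0.1711  0.092 ]] [ 0.5493 -0.1796  0.092 ] [0.01636468 0.03437155 0.01631672]
[[207 174  57  55  66  96 137 205 206 206 206]
 [200  72  75 152 213 210 191 199 206 206 206]
 [ 77  77 113 213 227 227 211  75 157 205 206]
 [ 78  79 113 221 227 227 206  77  76 206 206]
 [ 75  76 116 224 226 226 212  75  77 206 206]
 [ 77  75 129 225 227 227 209  75  76 205 205]
 [ 76  76 129 225 227 226 204  76 206 207 206]
 [208 114  92 124 214 218 140 206 207 206 206]
 [207 103  99  87  88 107 198 206 206 206 206]]
blue ((366.5, 242.0), (40.0, 29.0), 90.0) [[ 0.5868 -0.1534  0.051 ]
 [ 0.5862 -0.2086  0.051 ]
 [ 0.5105 -0.2069  0.051 ]
 [ 0.5112 -0.1521  0.051 ]] [ 0.5487 -0.1802  0.051 ]
top green 9 [279.22 256.11] [[ 0.5243 -0.0154  0.06  ]]
top green 9 [246.22 272.56] [[0.4946 0.0462 0.06  ]]
[(345, array([344.57391304, 229.20289855]))]
(336, 216, 18, 28)
```

```bash
python3 - <<'E'
from h import *
K=8
def up(c,roi):
    x0,y0,x1,y1=roi;f=cv2.resize(c["frame"][y0:y1,x0:x1],None,fx=K,fy=K,interpolation=cv2.INTER_CUBIC)
    return cv2.cvtColor(f,cv2.COLOR_RGB2HSV)
def px(p,roi): return (np.atleast_2d(p)+.5)/K-.5+np.array(roi[:2])
def rect(c,roi,lo,hi,z,op=0):
    m=cv2.inRange(up(c,roi),np.array(lo),np.array(hi))
    cn=cv2.convexHull(max(cv2.findContours(m,0,2)[0],key=cv2.contourArea));r=cv2.minAreaRect(cn)
    b=ray(c,px(cv2.boxPoints(r),roi),z);e=b[1:3]-b[0:2];L=np.linalg.norm(e,axis=1);v=e[L.argmax()]
    return b.mean(0).round(4),L.round(4),np.degrees(np.arctan2(v[1],v[0]))%180
c=capture("top");s=capture("scene")
print("handle",rect(c,(350,222,390,262),(5,120,165),(20,255,255),.092))
print("stand",rect(c,(340,210,395,270),(105,180,120),(120,255,255),.051))
for n,cc,roi in(("top",c,(220,215,312,312)),("scene",s,(210,186,275,225))):
    H=up(cc,roi)
    for nm,m in(("green",cv2.inRange(H,np.array((45,60,60)),np.array((85,255,255)))),("white",cv2.inRange(H,np.array((0,0,218)),np.array((180,60,255)))),("slot",cv2.inRange(H,np.array((0,0,0)),np.array((180,255,70))))):
        for a,p in comps(m,150): print(n,nm,a,px(p,roi).round(2),ray(cc,px(p,roi),.06).round(4))
E
```

```text
handle (array([ 0.5487, -0.1803,  0.092 ]), array([0.013 , 0.0344]), np.float64(178.82260675035644))
stand (array([ 0.5491, -0.1802,  0.051 ]), array([0.0753, 0.0571]), np.float64(176.4315586669414))
top green 643 [[279.14 256.3 ]] [[ 0.5239 -0.0153  0.06  ]]
top green 595 [[246.43 272.75]] [[0.4942 0.0458 0.06  ]]
top white 325 [[254.98 248.1 ]] [[0.5398 0.0298 0.06  ]]
top white 446 [[270.98 280.91]] [[4.785e-01 2.000e-04 6.000e-02]]
top slot 2121 [[258.98 256.54]] [[0.524  0.0224 0.06  ]]
top slot 2071 [[266.89 272.4 ]] [[0.4944 0.0077 0.06  ]]
scene white 473 [[247.62 194.2 ]] [[0.5414 0.0298 0.06  ]]
scene white 8293 [[250.55 212.92]] [[ 0.5043 -0.0118  0.06  ]]
scene white 510 [[270.59 204.22]] [[ 0.5431 -0.0251  0.06  ]]
scene white 8147 [[230.48 216.62]] [[0.4768 0.0104 0.06  ]]
scene white 200 [[265.22 204.18]] [[ 0.5376 -0.017   0.06  ]]
scene white 487 [[217.31 207.81]] [[0.481  0.0475 0.06  ]]
scene white 6849 [[215.54 216.46]] [[0.4621 0.0326 0.06  ]]
scene white 175 [[221.83 208.32]] [[0.4846 0.0397 0.06  ]]
scene white 1178 [[261.75 213.64]] [[ 0.5141 -0.0296  0.06  ]]
scene white 212 [[221.72 211.86]] [[0.4774 0.0327 0.06  ]]
scene white 1378 [[265.94 215.65]] [[ 0.5141 -0.0394  0.06  ]]
scene white 232 [[214.04 223.47]] [[0.4474 0.021  0.06  ]]
scene slot 1712 [[242.   208.43]] [[0.5049 0.0095 0.06  ]]
```

```bash
python3 - <<'E'
from h import *
c=capture("top");s=capture("scene")
a=c["extrinsics"][:3,3];b=s["extrinsics"][:3,3]
u=ray(c,[172,197],0)[0]-a;v=ray(s,[227,128],0)[0]-b
t=np.linalg.lstsq(np.c_[u,-v],b-a,rcond=None)[0];print(a+u*t[0],b+v*t[1])
for z in(0,.1,.2,.3):print(z,ray(c,[[172,197],[0,120],[0,185]],z).round(3).tolist())
print(get_state()["eef_pos"],get_state()["eef_rot"])
E
```

```text
[0.63245651 0.17044781 0.11179748] [0.63586227 0.16709831 0.11116902]
0 [[0.644, 0.203, 0.0], [0.804, 0.55, 0.0], [0.672, 0.545, 0.0]]
0.1 [[0.634, 0.174, 0.1], [0.777, 0.486, 0.1], [0.659, 0.482, 0.1]]
0.2 [[0.624, 0.145, 0.2], [0.751, 0.422, 0.2], [0.646, 0.418, 0.2]]
0.3 [[0.614, 0.116, 0.3], [0.725, 0.358, 0.3], [0.633, 0.355, 0.3]]
[0.21346585 0.64028758 0.23114982] [ 1.60227295e-01  9.87080137e-01 -1.28567325e-04 -1.45884832e-05]
```

arm_command:
  deltas:
    - [18, -36, 0, 2, -1]
    - [36, -72, 0, 4, -1]
    - [54, -108, 0, 6, -1]
    - [72, -144, 0, 8, -1]
    - [90, -180, 0, 10, -1]
    - [108, -216, 0, 12, -1]
    - [126, -252, 0, 14, -1]
    - [144, -288, 0, 16, -1]

```text
clock: 1.07
eef_pos: [0.3581, 0.3506, 0.2316]
eef_rot: [0.02, 1.0, 0.0, 0.0]
force: [0.4, -0.1, 0.8]
finger_gap: 1.003
```

arm_command:
  deltas:
    - [14, -38, 0, 0, -1]
    - [28, -76, 0, 0, -1]
    - [42, -114, 0, 0, -1]
    - [56, -152, 0, 0, -1]
    - [70, -190, 0, 0, -1]
    - [84, -228, 0, 0, -1]
    - [98, -266, 0, 0, -1]
    - [112, -304, 0, 0, -1]

```text
clock: 1.73
eef_pos: [0.4698, 0.0464, 0.2317]
eef_rot: [0.021, 1.0, 0.0, 0.0]
force: [1.0, 0.6, -1.1]
finger_gap: 1.0
```

arm_command:
  deltas:
    - [14, -38, 0, 0, -1]
    - [28, -76, 0, 0, -1]
    - [42, -114, 0, 0, -1]
    - [56, -152, 0, 0, -1]
    - [68, -190, 0, 0, -1]
    - [78, -228, -20, 0, -1]
    - [78, -228, -40, 0, -1]
    - [78, -228, -60, 0, -1]

```text
clock: 2.4
eef_pos: [0.5477, -0.1834, 0.1709]
eef_rot: [0.024, 1.0, -0.001, 0.001]
force: [-0.2, 1.3, -0.9]
finger_gap: 1.0
```

```bash
python3 - <<'E'
from h import *
st=get_state();print({k:np.round(st[k],4).tolist() for k in("clock","joint_pos","eef_pos","eef_rot","force")})
c=capture("top");s=capture("scene")
a=cv2.resize(c["frame"][180:300,310:430],None,fx=4,fy=4);b=cv2.resize(s["frame"][150:290,270:410],None,fx=3.43,fy=3.43)
cv2.imwrite("pics/g1.png",np.hstack([a,b[:480,:]])[:,:,::-1])
E
```

```text
{'clock': 2.4, 'joint_pos': [-0.1284, 0.4061, 0.4408, 1.8779, -0.2147, 0.9022, 1.9376], 'eef_pos': [0.5477, -0.1834, 0.1709], 'eef_rot': [0.0239, 0.9997, -0.0009, 0.0007], 'force': [-0.2105, 1.3013, -0.8593]}
```

View pics/g1.png

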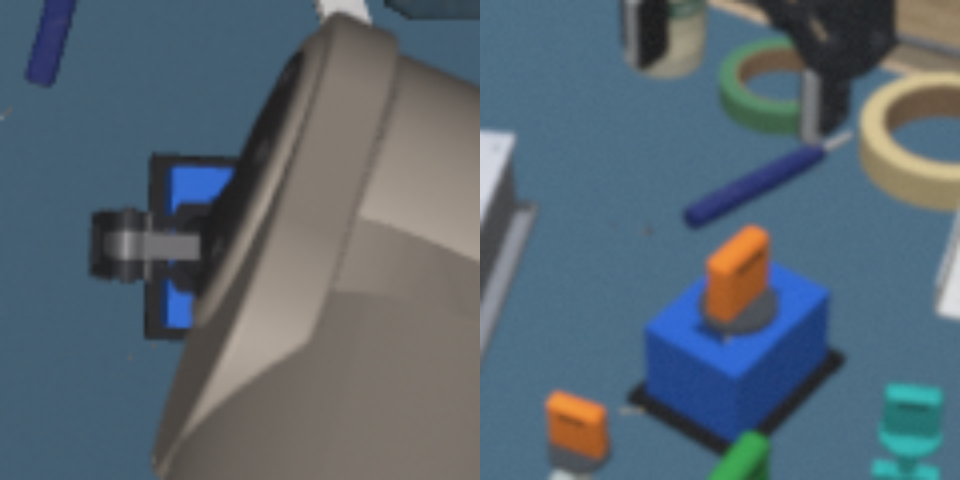

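arm_command:
  deltas:
    - [1, -0.5, -20, 0, -1]
    - [1, -0.5, -40, 0, -1]
    - [1, -0.5, -60, 0, -1]
    - [1, -0.5, -80, 0, -1]
    - [1, -0.5, -95, 0, -1]
    - [1, -0.5, -105, 0, -1]
    - [1, -0.5, -111, 0, -1]
    - [1, -0.5, -111, 0, -1]

```text
clock: 3.17
eef_pos: [0.5485, -0.1797, 0.0601]
eef_rot: [0.021, 1.0, 0.0, -0.0]
force: [-0.9, 0.2, -0.4]
finger_gap: 1.001
```

arm_command:
  deltas:
    - [0, 0, 0, 0, 0]
    - [0, 0, 0, 0, 0.3]
    - [0, 0, 0, 0, 0.5]
    - [0, 0, 0, 0, 0.7]
    - [0, 0, 0, 0, 1]
    - [0, 0, 0, 0, 1]
    - [0, 0, 0, 0, 1]
    - [0, 0, 0, 0, 1]
  grip_force: 40

```text
clock: 3.83
eef_pos: [0.5488, -0.1803, 0.0607]
eef_rot: [0.021, 1.0, -0.0, 0.0]
force: [-0.9, 0.2, 4.2]
finger_gap: 0.156
```

```bash
python3 - <<'E'
from h import *
st=get_state();print({k:np.round(st[k],4).tolist() for k in("clock","eef_pos","eef_rot","force","moment","finger_gap")})
s=capture("scene")
cv2.imwrite("pics/g2.png",cv2.resize(s["frame"][150:300,260:420],None,fx=4,fy=4,interpolation=2)[:,:,::-1])
E
```

```text
{'clock': 3.8333, 'eef_pos': [0.5488, -0.1803, 0.0607], 'eef_rot': [0.0213, 0.9998, -0.0, 0.0003], 'force': [-0.919, 0.2213, 4.2194], 'moment': [-0.0091, 0.1527, 0.0247], 'finger_gap': 0.1559}
```

View pics/g2.png

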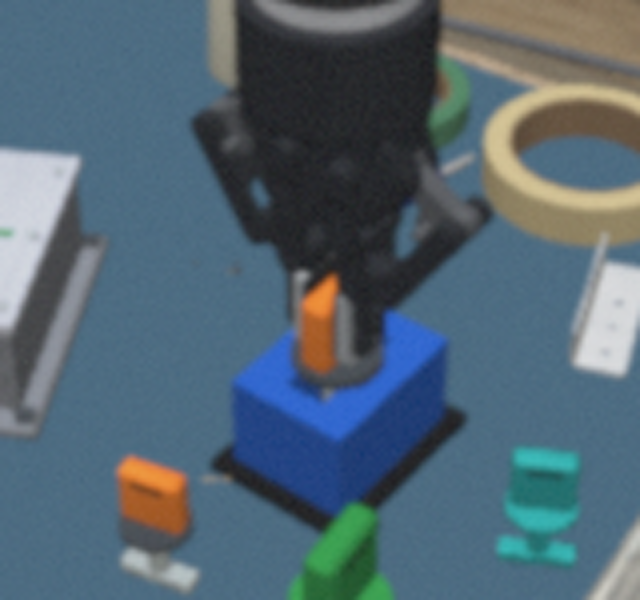

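The fingers are closed on the 14 mm handle with the tips on the flange. I firm the grip and lift.

arm_command:
  deltas:
    - [0, 0, 0, 0, 1]
    - [0, 0, 0, 0, 1]
    - [0, 0, 5, 0, 1]
    - [0, 0, 20, 0, 1]
    - [0, 0, 40, 0, 1]
    - [0, 0, 60, 0, 1]
    - [0, 0, 80, 0, 1]
    - [0, 0, 90, 0, 1]
  grip_force: 90

```text
clock: 4.55
eef_pos: [0.5491, -0.1805, 0.1524]
eef_rot: [0.021, 1.0, -0.0, 0.001]
force: [1.5, -0.5, -1.4]
finger_gap: 0.151
```

```bash
python3 - <<'E'
from h import *
st=get_state();print({k:np.round(st[k],4).tolist() for k in("clock","eef_pos","eef_rot","force","moment","finger_gap")})
s=capture("scene")
cv2.imwrite("pics/g3.png",cv2.resize(s["frame"][110:280,260:420],None,fx=3.5,fy=3.5,interpolation=2)[:,:,::-1])
E
```

```text
{'clock': 4.55, 'eef_pos': [0.5491, -0.1805, 0.1524], 'eef_rot': [0.0214, 0.9998, -0.0002, 0.0011], 'force': [1.4688, -0.4852, -1.3711], 'moment': [-0.0563, 0.0544, -0.0472], 'finger_gap': 0.1513}
```

View pics/g3.png

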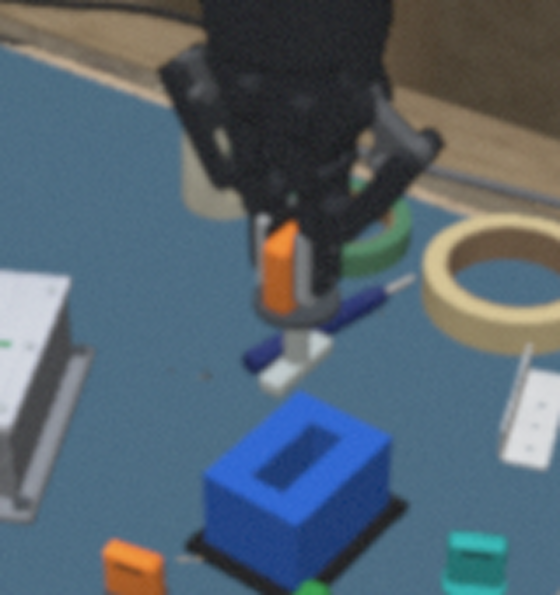

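arm_command:
  deltas:
    - [-6, 30, 5, 4, 1]
    - [-12, 60, 10, 8, 1]
    - [-18, 90, 10, 12, 1]
    - [-24, 120, 10, 16, 1]
    - [-30, 150, 10, 20, 1]
    - [-36, 180, 10, 24, 1]
    - [-39.5, 195.5, 10, 28.4, 1]
    - [-39.5, 195.5, 10, 28.4, 1]

```text
clock: 5.27
eef_pos: [0.5074, 0.0201, 0.1592]
eef_rot: [-0.23, 0.973, 0.001, -0.001]
force: [0.1, 0.3, -1.7]
finger_gap: 0.152
```

arm_command:
  deltas:
    - [0, 0, -15, 0, 1]
    - [0, 0, -30, 0, 1]
    - [0, 0, -40, 0, 1]
    - [0, 0, -40, 0, 1]
    - [0, 0, -40, 0, 1]

```text
clock: 5.68
eef_pos: [0.5084, 0.0146, 0.1196]
eef_rot: [-0.224, 0.975, -0.0, -0.001]
force: [-0.5, 0.1, -0.4]
finger_gap: 0.149
```

```bash
python3 - <<'E'
from h import *
st=get_state();print({k:np.round(st[k],4).tolist() for k in("clock","joint_pos","eef_pos","eef_rot","force","moment","finger_gap")})
s=capture("scene");c=capture("top");np.savez("v.npz",s=s["frame"],c=c["frame"])
cv2.imwrite("pics/g4.png",cv2.resize(s["frame"][120:260,180:320],None,fx=4.2,fy=4.2,interpolation=2)[:,:,::-1])
cv2.imwrite("pics/g4t.png",cv2.resize(c["frame"][200:320,200:340],None,fx=4.2,fy=4.2,interpolation=2)[:,:,::-1])
E
```

```text
{'clock': 5.6833, 'joint_pos': [-0.3708, 0.3591, 0.2662, 2.064, -0.1374, 0.7368, 2.0039], 'eef_pos': [0.5084, 0.0146, 0.1196], 'eef_rot': [-0.224, 0.9746, -0.0001, -0.001], 'force': [-0.4691, 0.0603, -0.3639], 'moment': [-0.0132, -0.029, -0.0355], 'finger_gap': 0.1493}
```

View pics/g4.png

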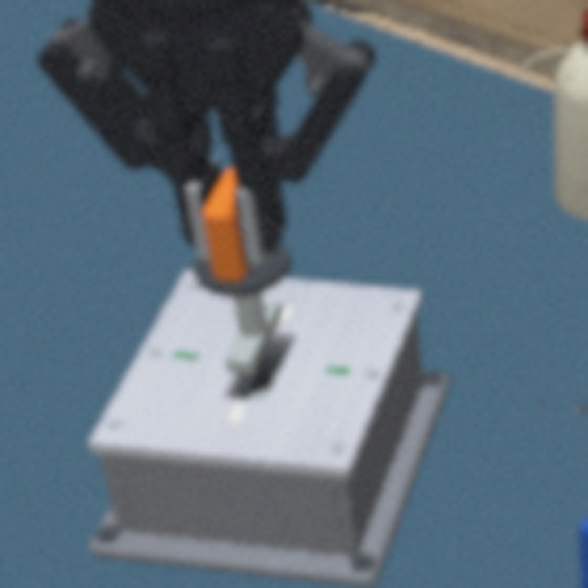

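View pics/g4t.png

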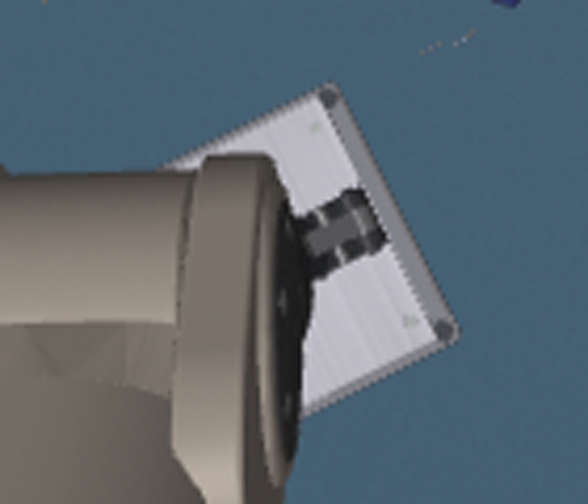

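```bash
python3 - <<'E'
from h import *
s=capture("scene");f=s["frame"];print(get_state()["eef_pos"],get_state()["eef_rot"])
h=cv2.cvtColor(f,cv2.COLOR_RGB2HSV)
x0,y0,x1,y1=215,190,270,225;K=8
up=cv2.resize(f[y0:y1,x0:x1],None,fx=K,fy=K,interpolation=2);H=cv2.cvtColor(up,cv2.COLOR_RGB2HSV)
for nm,lo,hi in(("green",(40,35,60),(85,255,255)),("white",(0,0,226),(180,40,255))):
    for a,p in comps(cv2.inRange(H,np.array(lo),np.array(hi)),120):
        q=(p+.5)/K-.5+[x0,y0];print(nm,a,q.round(2),ray(s,q,.06).round(4))
def box(cx,cy,yaw,L,W,zs):
    y=np.radians(yaw);R=np.array([[np.cos(y),-np.sin(y)],[np.sin(y),np.cos(y)]])
    b=np.array([[-L,-W],[L,-W],[L,W],[-L,W]])/2@R.T+[cx,cy]
    return [np.c_[b,np.full(4,z)] for z in zs]
S=7;X,Y=200,165
im=cv2.resize(f[Y:Y+80,X:X+90],None,fx=S,fy=S,interpolation=2)[:,:,::-1].copy()
e=get_state()["eef_pos"];
for bx,col in((box(e[0],e[1],25.9,.042,.012,(e[2]-.0487,e[2]-.0407)),(0,0,255)),(box(.5091,.0152,25.9,.046,.017,(.06,)),(255,0,0))):
    for b in bx:
        p=((proj(s,b)-[X,Y]+.5)*S).astype(np.int32);cv2.polylines(im,[p],True,col,1)
cv2.imwrite("pics/g5.png",im)
E
```

```text
[0.50956413 0.01510319 0.1208969 ] [-2.24283303e-01  9.74523836e-01 -6.79896573e-05  5.37057924e-04]
green 445 [223.63 204.12] [[0.495  0.0457 0.06  ]]
green 543 [260.23 207.7 ] [[ 0.525  -0.0162  0.06  ]]
white 396 [235.91 217.94] [[0.4796 0.     0.06  ]]
```

View pics/g5.png

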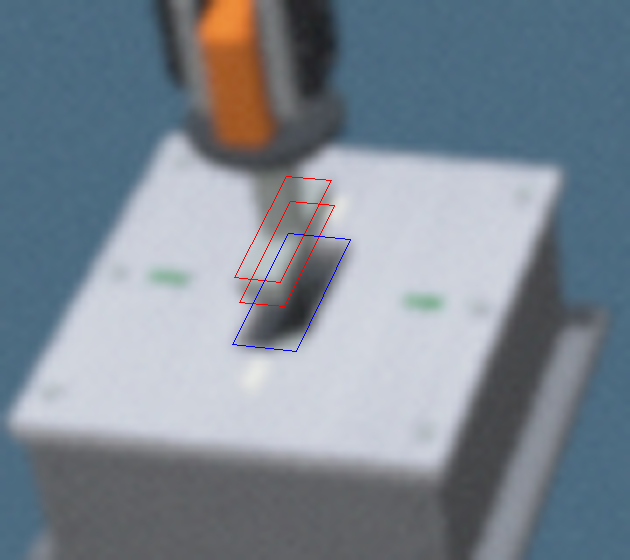

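The scene overlay shows the bar (near end at about px 265,305 in the crop) lined up with the slot to within about 0.5 mm, and the yaw matches. I go down into the slot slowly.

arm_command:
  deltas:
    - [0, 0, -4, 0, 1]
    - [0, 0, -8, 0, 1]
    - [0, 0, -11, 0, 1]
    - [0, 0, -14, 0, 1]
    - [0, 0, -14, 0, 1]

```text
clock: 6.25
eef_pos: [0.5085, 0.0153, 0.1056]
eef_rot: [-0.225, 0.974, 0.0, -0.001]
force: [-0.3, -0.4, -0.8]
finger_gap: 0.149
```

arm_command:
  deltas:
    - [0, 0, -3, 0, 1]
    - [0, 0, -6, 0, 1]
    - [0, 0, -8, 0, 1]
    - [0, 0, -8, 0, 1]

```text
clock: 6.58
eef_pos: [0.5086, 0.0154, 0.0978]
eef_rot: [-0.225, 0.974, 0.0, -0.0]
force: [-0.7, 0.1, -1.3]
finger_gap: 0.15
```

```bash
python3 - <<'E'
from h import *
st=get_state();print({k:np.round(st[k],4).tolist() for k in("clock","eef_pos","eef_rot","force","moment","finger_gap")})
s=capture("scene")
cv2.imwrite("pics/g6.png",cv2.resize(s["frame"][150:250,190:290],None,fx=5,fy=5,interpolation=2)[:,:,::-1])
E
```

```text
{'clock': 6.5833, 'eef_pos': [0.5086, 0.0154, 0.0978], 'eef_rot': [-0.2246, 0.9744, 0.0, -0.0004], 'force': [-0.7403, 0.0951, -1.2851], 'moment': [0.0042, -0.0337, -0.0336], 'finger_gap': 0.1502}
```

View pics/g6.png

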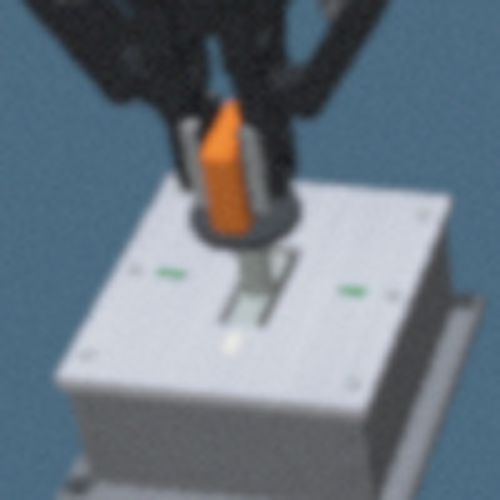

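The bar is in the slot with no contact force, and the Fz baseline is about -1. I now feel for the plunger.

arm_command:
  deltas:
    - [0, 0, -1, 0, 1]
    - [0, 0, -2, 0, 1]
    - [0, 0, -3, 0, 1]
    - [0, 0, -4, 0, 1]
    - [0, 0, -4, 0, 1]

```text
clock: 7.05
eef_pos: [0.5089, 0.0154, 0.0941]
eef_rot: [-0.225, 0.974, 0.0, -0.0]
force: [0.3, -0.1, -2.2]
finger_gap: 0.151
```

arm_command:
  deltas:
    - [0, 0, -1, 0, 1]
    - [0, 0, -2, 0, 1]
    - [0, 0, -2, 0, 1]

```text
clock: 7.3
eef_pos: [0.5089, 0.0154, 0.0921]
eef_rot: [-0.225, 0.974, 0.0, -0.0]
force: [0.2, -0.7, -1.0]
finger_gap: 0.147
```

arm_command:
  deltas:
    - [0, 0, -1, 0, 1]
    - [0, 0, -2, 0, 1]
    - [0, 0, -2, 0, 1]

```text
clock: 7.55
eef_pos: [0.5089, 0.0153, 0.0901]
eef_rot: [-0.225, 0.974, 0.0, -0.0]
force: [0.2, 1.4, -2.1]
finger_gap: 0.15
```

arm_command:
  deltas:
    - [0, 0, -1, 0, 1]
    - [0, 0, -2, 0, 1]
    - [0, 0, -2, 0, 1]

```text
clock: 7.8
eef_pos: [0.5089, 0.0153, 0.0881]
eef_rot: [-0.225, 0.974, 0.0, -0.0]
force: [0.4, 0.4, -2.2]
finger_gap: 0.149
```

arm_command:
  deltas:
    - [0, 0, -1, 0, 1]
    - [0, 0, -2, 0, 1]
    - [0, 0, -2, 0, 1]

```text
clock: 8.05
eef_pos: [0.5089, 0.0154, 0.0861]
eef_rot: [-0.225, 0.974, 0.0, -0.0]
force: [-0.3, -0.2, -1.2]
finger_gap: 0.149
```

arm_command:
  deltas:
    - [0, 0, -1, 0, 1]
    - [0, 0, -2, 0, 1]
    - [0, 0, -2, 0, 1]

```text
clock: 8.3
eef_pos: [0.5089, 0.0154, 0.0841]
eef_rot: [-0.225, 0.974, 0.0, -0.0]
force: [0.6, 0.1, -1.8]
finger_gap: 0.15
```

arm_command:
  deltas:
    - [0, 0, -1, 0, 1]
    - [0, 0, -2, 0, 1]
    - [0, 0, -2, 0, 1]

```text
clock: 8.55
eef_pos: [0.5091, 0.0154, 0.0825]
eef_rot: [-0.225, 0.974, 0.0, 0.0]
force: [-1.3, -0.0, 3.4]
finger_gap: 0.151
```

arm_command:
  deltas:
    - [0, 0, -1, 0, 1]
    - [0, 0, -2, 0, 1]
    - [0, 0, -2, 0, 1]

```text
clock: 8.8
eef_pos: [0.5092, 0.0154, 0.0806]
eef_rot: [-0.225, 0.974, 0.0, 0.0]
force: [-1.2, 0.5, 6.7]
finger_gap: 0.15
```

arm_command:
  deltas:
    - [0, 0, -1, 0, 1]
    - [0, 0, -2, 0, 1]
    - [0, 0, -2, 0, 1]

```text
clock: 9.05
eef_pos: [0.5092, 0.0154, 0.0789]
eef_rot: [-0.225, 0.974, 0.0, 0.0]
force: [-1.7, 0.4, 9.4]
finger_gap: 0.15
```

arm_command:
  deltas:
    - [0, 0, -1, 0, 1]
    - [0, 0, -2, 0, 1]
    - [0, 0, -2.7, 0, 1]
    - [0, 0, -2.7, 0, 1]
    - [0, 0, -2.7, 0, 1]

```text
clock: 9.47
eef_pos: [0.5093, 0.0154, 0.0765]
eef_rot: [-0.225, 0.974, 0.0, 0.0]
force: [-4.1, -0.5, 13.1]
finger_gap: 0.149
```

arm_command:
  deltas:
    - [0, 0, 0, 0, 1]

```text
clock: 9.55
eef_pos: [0.5092, 0.0154, 0.0765]
eef_rot: [-0.225, 0.974, 0.0, 0.0]
force: [-3.4, 0.1, 13.3]
finger_gap: 0.147
```

About 15 N net. I turn clockwise, checking the moment.

arm_command:
  deltas:
    - [0, 0, 0, -4, 1]
    - [0, 0, 0, -8, 1]
    - [0, 0, 0, -12, 1]
    - [0, 0, 0, -16, 1]
    - [0, 0, 0, -16, 1]

```text
clock: 9.97
eef_pos: [0.5106, 0.0154, 0.0769]
eef_rot: [-0.085, 0.996, 0.0, 0.002]
force: [-1.0, -0.9, 12.4]
finger_gap: 0.147
```

```bash
python3 - <<'E'
from h import *
st=get_state();print({k:np.round(st[k],4).tolist() for k in("clock","joint_pos","eef_pos","eef_rot","force","moment","finger_gap")})
r=st["eef_rot"];print(2*np.degrees(np.arctan2(r[1],r[0]))-90)
E
```

```text
{'clock': 9.9667, 'joint_pos': [-0.4084, 0.4377, 0.3168, 2.0915, -0.223, 0.6404, 1.8006], 'eef_pos': [0.5106, 0.0154, 0.0769], 'eef_rot': [-0.0849, 0.9964, 0.0001, 0.0016], 'force': [-0.9531, -0.9219, 12.4025], 'moment': [-0.0452, 0.3414, -0.0307], 'finger_gap': 0.1467}
99.74592921532621
```

arm_command:
  deltas:
    - [0, 0, -0.3, -5, 1]
    - [0, 0, -0.3, -10, 1]
    - [0, 0, -0.3, -15, 1]
    - [0, 0, -0.3, -20, 1]
    - [0, 0, -0.3, -25, 1]
    - [0, 0, -0.3, -30, 1]
    - [0, 0, -0.3, -30, 1]

```text
clock: 10.55
eef_pos: [0.5113, 0.0154, 0.0768]
eef_rot: [0.176, 0.984, 0.001, 0.002]
force: [0.6, -0.3, 12.3]
finger_gap: 0.151
```

arm_command:
  deltas:
    - [0, 0, 0, -5, 1]
    - [0, 0, 0, -10, 1]
    - [0, 0, 0, -15, 1]
    - [0, 0, 0, -20, 1]
    - [0, 0, 0, -25, 1]
    - [0, 0, 0, -30, 1]
    - [0, 0, 0, -30, 1]

```text
clock: 11.13
eef_pos: [0.5115, 0.0153, 0.0768]
eef_rot: [0.425, 0.905, 0.001, 0.002]
force: [-0.4, 0.4, 11.8]
finger_gap: 0.148
```

```bash
python3 - <<'E'
from h import *
st=get_state();print({k:np.round(st[k],4).tolist() for k in("clock","joint_pos","eef_pos","eef_rot","force","moment","finger_gap")})
r=st["eef_rot"];print(2*np.degrees(np.arctan2(r[1],r[0]))-90)
E
```

```text
{'clock': 11.1333, 'joint_pos': [-0.6236, 0.4883, 0.5969, 2.1041, -0.4403, 0.6666, 0.963], 'eef_pos': [0.5115, 0.0153, 0.0768], 'eef_rot': [0.425, 0.9052, 0.0011, 0.0021], 'force': [-0.4332, 0.4043, 11.8256], 'moment': [0.0396, -0.0154, -0.0569], 'finger_gap': 0.1484}
39.6939912816849
```

arm_command:
  deltas:
    - [-1, 0, -0.4, -4, 1]
    - [-2, 0, -0.4, -8, 1]
    - [-2, 0, -0.4, -12, 1]
    - [-2, 0, -0.4, -14, 1]
    - [-2, 0, -0.4, -14, 1]
    - [-2, 0, -0.4, -14, 1]

```text
clock: 11.63
eef_pos: [0.5101, 0.0153, 0.0766]
eef_rot: [0.53, 0.848, 0.002, 0.002]
force: [1.5, -0.5, 12.8]
finger_gap: 0.151
```

```bash
python3 - <<'E'
from h import *
st=get_state();print({k:np.round(st[k],4).tolist() for k in("clock","joint_pos","eef_pos","eef_rot","force","moment","finger_gap")})
r=st["eef_rot"];print(2*np.degrees(np.arctan2(r[1],r[0]))-90)
s=capture("scene");cv2.imwrite("pics/g7.png",cv2.resize(s["frame"][150:250,190:290],None,fx=5,fy=5,interpolation=2)[:,:,::-1])
E
```

```text
{'clock': 11.6333, 'joint_pos': [-0.6721, 0.5041, 0.6616, 2.1109, -0.4945, 0.6751, 0.7756], 'eef_pos': [0.5101, 0.0153, 0.0766], 'eef_rot': [0.5304, 0.8478, 0.0017, 0.0025], 'force': [1.5226, -0.5215, 12.7612], 'moment': [-0.0301, -0.338, -0.0454], 'finger_gap': 0.1508}
25.939280312616077
```

View pics/g7.png

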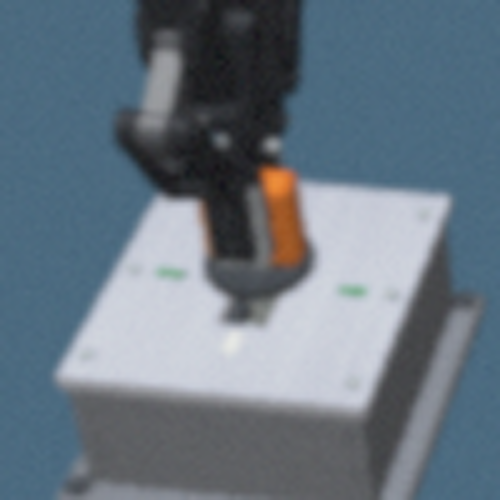

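Turned 90.0°. I ease up.

arm_command:
  deltas:
    - [0, 0, 0.7, 0, 1]
    - [0, 0, 1.4, 0, 1]
    - [0, 0, 2, 0, 1]
    - [0, 0, 2, 0, 1]

```text
clock: 12.02
eef_pos: [0.5101, 0.0153, 0.0785]
eef_rot: [0.53, 0.848, 0.002, 0.002]
force: [2.1, 0.7, 9.7]
finger_gap: 0.15
```

arm_command:
  deltas:
    - [0, 0, 0.5, 0, 1]
    - [0, 0, 1, 0, 1]
    - [0, 0, 1.5, 0, 1]
    - [0, 0, 1.5, 0, 1]

```text
clock: 12.35
eef_pos: [0.5101, 0.0153, 0.0799]
eef_rot: [0.53, 0.848, 0.002, 0.003]
force: [3.0, 0.2, 7.7]
finger_gap: 0.148
```

arm_command:
  deltas:
    - [0, 0, 0.5, 0, 1]
    - [0, 0, 1, 0, 1]
    - [0, 0, 1, 0, 1]

```text
clock: 12.6
eef_pos: [0.51, 0.0154, 0.0808]
eef_rot: [0.53, 0.848, 0.002, 0.002]
force: [2.6, -0.5, 6.5]
finger_gap: 0.151
```

arm_command:
  deltas:
    - [0, 0, 0.3, 0, 1]
    - [0, 0, 0.7, 0, 1]
    - [0, 0, 0.7, 0, 1]

```text
clock: 12.85
eef_pos: [0.5099, 0.0153, 0.0813]
eef_rot: [0.53, 0.848, 0.002, 0.002]
force: [3.6, -0.3, 5.5]
finger_gap: 0.148
```

arm_command:
  deltas:
    - [0, 0, 0.3, 0, 1]
    - [0, 0, 0.6, 0, 1]
    - [0, 0, 0.6, 0, 1]

```text
clock: 13.1
eef_pos: [0.5091, 0.0153, 0.0814]
eef_rot: [0.53, 0.848, 0.001, 0.002]
force: [4.1, -0.6, 4.4]
finger_gap: 0.15
```

arm_command:
  deltas:
    - [1, 0, 0.5, 0, 1]
    - [1, 0, 1, 0, 1]
    - [1, 0, 1, 0, 1]

```text
clock: 13.35
eef_pos: [0.509, 0.0153, 0.0815]
eef_rot: [0.53, 0.848, 0.0, 0.001]
force: [6.4, -1.1, -6.0]
finger_gap: 0.149
```

```bash
python3 - <<'E'
from h import *
st=get_state();print({k:np.round(st[k],4).tolist() for k in("clock","joint_pos","eef_pos","eef_rot","force","moment","finger_gap")})
s=capture("scene");cv2.imwrite("pics/g8.png",cv2.resize(s["frame"][150:250,190:290],None,fx=5,fy=5,interpolation=2)[:,:,::-1])
E
```

```text
{'clock': 13.35, 'joint_pos': [-0.6802, 0.4967, 0.6706, 2.1083, -0.4832, 0.6884, 0.7664], 'eef_pos': [0.509, 0.0153, 0.0815], 'eef_rot': [0.5301, 0.8479, 0.0002, 0.0011], 'force': [6.4301, -1.0513, -5.9874], 'moment': [-0.0263, -1.7733, -0.0165], 'finger_gap': 0.1486}
```

View pics/g8.png

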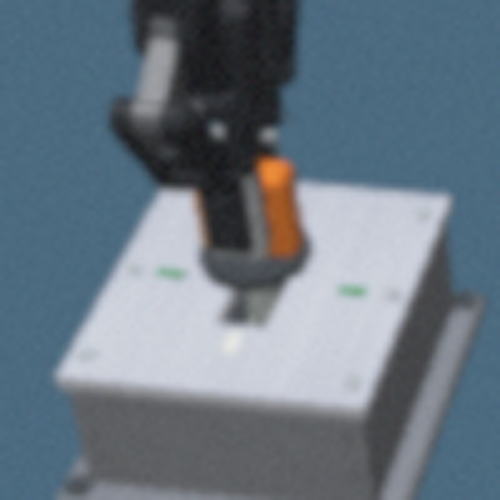

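The crossbar is caught: it resists a net pull of about 4 N and z stays fixed. I relax the pull, then release gently.

arm_command:
  deltas:
    - [0, 0, -0.6, 0, 1]
    - [0.5, 0, -1.2, 0, 1]
    - [0.5, 0, -1.2, 0, 1]
    - [0.5, 0, -1.2, 0, 1]
  grip_force: 40

```text
clock: 13.73
eef_pos: [0.509, 0.0154, 0.0809]
eef_rot: [0.53, 0.848, 0.0, 0.0]
force: [2.0, -0.6, 5.4]
finger_gap: 0.151
```

arm_command:
  deltas:
    - [0, 0, 0, 0, 0.95]
    - [0, 0, 0, 0, 0.75]
    - [0, 0, 0, 0, 0.7]
    - [0, 0, 0, 0, 0.65]
    - [0, 0, 0, 0, 0.5]
    - [0, 0, 0, 0, 0.3]
    - [0, 0, 0, 0, 0.0]
    - [0, 0, 0, 0, -0.3]
  grip_force: 20

```text
clock: 14.4
eef_pos: [0.5076, 0.0154, 0.0801]
eef_rot: [0.53, 0.848, -0.0, -0.001]
force: [-0.1, 0.3, 0.1]
finger_gap: 0.626
```

arm_command:
  deltas:
    - [0, 0, 0, 0, -0.6]
    - [0, 0, 0, 0, -0.6]
    - [0, 0, 3, 0, -0.6]
    - [0, 0, 10, 0, -0.6]
    - [0, 0, 20, 0, -0.6]
    - [0, 0, 35, 0, -0.6]
    - [0, 0, 60, 0, -0.6]
    - [0, 0, 85, 0, -0.6]

```text
clock: 15.07
eef_pos: [0.5081, 0.015, 0.1669]
eef_rot: [0.53, 0.848, -0.0, -0.0]
force: [0.1, 0.6, 0.6]
finger_gap: 0.8
```

```bash
python3 - <<'E'
from h import *
st=get_state();print({k:np.round(st[k],4).tolist() for k in("clock","joint_pos","eef_pos","eef_rot","force","moment","finger_gap")})
s=capture("scene");cv2.imwrite("pics/g9.png",cv2.resize(s["frame"][130:250,180:300],None,fx=5,fy=5,interpolation=2)[:,:,::-1])
E
```

```text
{'clock': 15.0667, 'joint_pos': [-0.7938, 0.3607, 0.7952, 2.0517, -0.3379, 0.8615, 0.6459], 'eef_pos': [0.5081, 0.015, 0.1669], 'eef_rot': [0.5304, 0.8477, -0.0004, -0.0002], 'force': [0.141, 0.6236, 0.5587], 'moment': [0.0256, -0.0387, 0.0651], 'finger_gap': 0.7998}
```

View pics/g9.png

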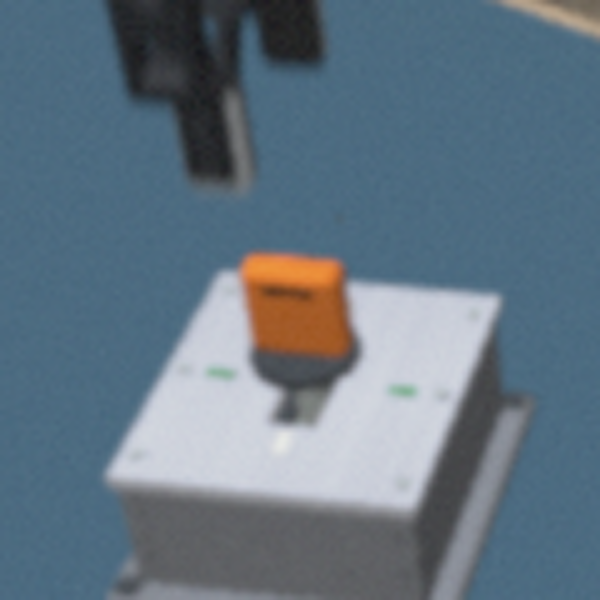

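arm_command:
  deltas:
    - [-5, 25, 20, 0, -0.6]
    - [-15, 60, 35, 0, -0.6]
    - [-25, 95, 50, 0, -0.6]
    - [-40, 130, 50, 0, -0.6]
    - [-60, 165, 50, 0, -0.6]
    - [-80, 200, 50, 0, -0.6]
    - [-90, 230, 50, 0, -0.6]
    - [-90, 230, 50, 0, -0.6]

```text
clock: 15.78
eef_pos: [0.4157, 0.2522, 0.2162]
eef_rot: [0.526, 0.85, 0.001, -0.001]
force: [-0.2, 1.3, 0.4]
finger_gap: 0.802
```

```bash
python3 - <<'E'
from h import *
st=get_state();print({k:np.round(st[k],4).tolist() for k in("clock","eef_pos","force","finger_gap")})
s=capture("scene");c=capture("top")
a=cv2.resize(s["frame"][150:250,190:290],None,fx=4,fy=4,interpolation=2);b=cv2.resize(c["frame"][210:310,215:315],None,fx=4,fy=4,interpolation=2)
cv2.imwrite("pics/h0.png",np.hstack([a,b])[:,:,::-1]);cv2.imwrite("pics/h1.png",s["frame"][:,:,::-1])
for z in(.0768,.1128):print(z,proj(s,[.5091,.0152,z]),proj(c,[.5091,.0152,z]))
K=8
for n,cc,(x0,y0,x1,y1),vm in(("top",c,(240,225,295,285),165),("scene",s,(220,165,260,210),80)):
    H=cv2.cvtColor(cv2.resize(cc["frame"][y0:y1,x0:x1],None,fx=K,fy=K,interpolation=2),cv2.COLOR_RGB2HSV)
    m=cv2.inRange(H,np.array((5,120,vm)),np.array((20,255,255)))
    r=cv2.minAreaRect(max(cv2.findContours(m,0,2)[0],key=cv2.contourArea));q=(cv2.boxPoints(r)+.5)/K-.5+[x0,y0];print(n,q.round(1).tolist(),q.mean(0))
    if n=="top":
        p=ray(cc,q,.1128);e=np.diff(p,axis=0);L=np.linalg.norm(e,axis=1);v=e[L.argmax()];print(p.mean(0),L,np.degrees(np.arctan2(v[1],v[0]))%180)
E
```

```text
{'clock': 15.7833, 'eef_pos': [0.4157, 0.2522, 0.2162], 'force': [-0.1701, 1.2812, 0.4274], 'finger_gap': 0.8017}
0.0768 [[240.05816264 198.74207506]] [[261.87601014 264.87933138]]
0.1128 [[237.30850584 182.42118699]] [[259.68008305 265.72765606]]
top [[249.2, 267.0], [266.9, 258.1], [270.2, 264.7], [252.4, 273.6]] [259.67500305 265.8500061 ]
[0.50889565 0.01519673 0.1128    ] [0.0347125  0.01288257 0.03468081] 115.8336680359797
scene [[227.7, 180.9], [247.3, 178.4], [250.0, 200.3], [230.4, 202.7]] [238.84829354 190.59676075]
```

View pics/h0.png

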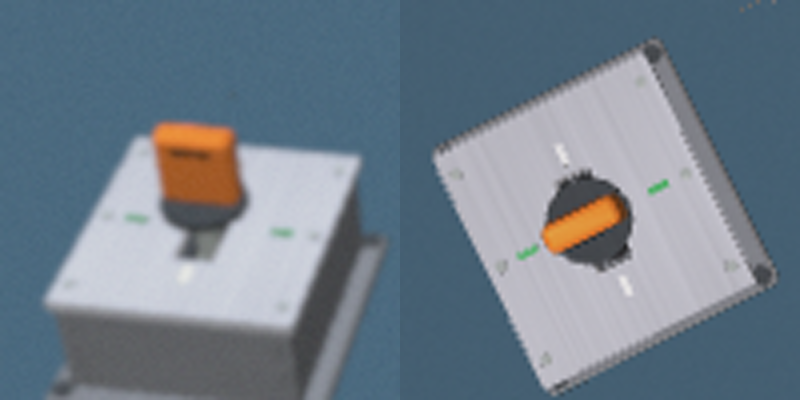

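View pics/h1.png

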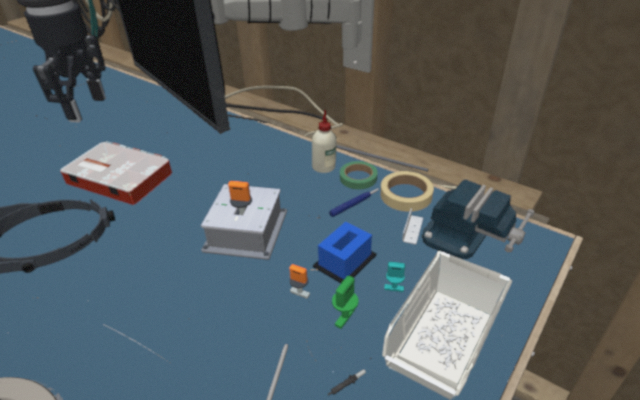

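The handle top is within 0.3 mm of the slot axis, so the stud is upright. Its angle is 115.8° against a slot at 25.9°, which is a 90° turn. The crossbar lies along the green marks and the robot is clear, so I hand in.

```bash
python3 -c "
from cell import *
print(sign_off())"
```

```text
the job is handed in; nothing more can be done
None
```

The orange stud is locked upright in the access box, and I handed the job in at about 16 s on the robot's clock.

**What I did:** I took the stud from its stand and lowered its crossbar through the slot. The plunger met it about 26 mm below the top face. I pressed to about 15 N, turned it 90° clockwise and eased it up about 5 mm until it caught. Then I let go and moved the arm away.

**Checks before and after letting go:**
- **Caught:** with the stud still gripped, it held against a net pull of about 4 N without rising. During that pull a sideways force of about 6 N and a moment of about 1.8 N m built up, and I relaxed both before opening the fingers.
- **Position:** after letting go, the top camera shows the handle top within 0.3 mm of the slot axis. It points along the green marks at 115.8°, with the slot at 25.9°. The last grip height puts stud_grip about 37 mm above the top face.
- **Surroundings:** in the last scene picture the bottle, angle clip and deburring tool look where they were (by eye, not measured). Nothing touches the robot.

**Disagreements:** the two cameras differed by about 1 mm on where the slot is, and the tool drifted about 2 mm in x during the turn, most of which I corrected. Neither caused a problem.

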